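# Present the notched glass slide for reading

## Robot

A 6-joint arm with a two-finger parallel gripper is mounted at the origin on the work surface; the furniture and walls round the work are solid. World frame = base frame: x ahead of the robot, y to its left, z up, the work surface at z = 0. Lengths are in mm, angles in rad, forces in N, time in s.
With the tool pointing down it reaches from about 350 to 850 mm from the base axis. Payload 8.1 kg.
Tool frame: the origin (TCP) lies midway between the tips of the shut fingers; the grasp point (between the pads) lies 19 mm behind it; z points along the fingers, y is the line along which they close (so a half turn about z gives the same grasp; the last joint's range is limited). The gripper opens to 93 mm and grips with 3 to 60 N. Pads are 15 mm wide; open, the fingers measure 128 mm over their backs; the gripper's body (75 mm by 188 mm) begins 65 mm behind the grasp point.
Start: joints at [1.145, 0.13, 1.488, -0, 1.523, -0.085], TCP at [200.523, 565.505, 218.635] pointing down, gripper open.
Joint ranges: [-2.96, 2.96], [-0.89, 2.26], [0.02, 2.5], [-1.34, 4.48], [0, 2.73], [-2.66, 2.66]. Speed limits (rad/s): [2.39, 2.39, 2.79, 3.14, 3.14, 3.14].

## Interface

Orientations are given as a unit quaternion [w, x, y, z].
In Python, from station import state, grab_frame, camera_info, job_done, boxes_of, trace gives the robot as it stands. The module is installed in compiled form; this text tells all that it offers.
- The arm moves only by the tool jog_arm, never from a script. Its arguments are lists of equal length, an entry for each row: "hand": the closure, from 0 (fully open) to 1 (shut); "xyz": the shift along the world's x, y, z in mm, a list of three; "turn": the turn about the world's z in rad. A call has exactly 8 rows; each row is the pose to reach, as a shift and turn from the pose commanded when the call began; what a row does not reach only later rows make up. A row lasts 1/8 s, in which the tool goes at most 62.5 mm and 10.7 degrees, less where a joint would pass 70% of its speed; a pose out of reach is approached as far as the arm can. A call with a gripper value outside its range is refused whole. The fingers move at their own pace and stop on an object; "squeeze" is the grip in N (left out, the last holds). Time passes only in rows, so rows that repeat a pose let the fingers close, or fill a call up. It gives the time, the measured TCP pose, the force, the opening and the grip force at its end, in the units of the state.
- state(): the state, without advancing time (a new reading comes with each control period).
- grab_frame(name): name is "scene" or "top" or "wrist"; returns the picture (420x560x3 uint8, red, green, blue); there is no depth.
- camera_info(name): a dict with "fovy" (degrees; the focal length in pixels is half the picture's height over the tangent of half this angle, whatever the lens; pixels are square), "cx", "cy" (the principal point, pixels), "extrinsics" (4x4, takes a point from camera to world coordinates); the wrist camera has in their place "mount" (4x4, takes a point from camera to tool coordinates, whose origin is the TCP and whose axes are the flange's). Camera axes: x right, y up, looking along -z (the intrinsics and any distortion apply to the point x, -y, -z); pixel columns grow to the right and rows downward; lengths in mm; the calibration is good to about 2 mm. A picture is of the moment at which its call begins: read the wrist's pose just before it. camera_info takes no time and is no camera call.
- job_done(): hands the job in; it is judged then, once.
Trained networks look in the newest picture that a camera, given by its name, has taken for a name from the list of things; names that differ only in an ending like _2 or _b are one class to them, and where a whole thing is asked for, a point or a joint stands for the part that bears it (a point fixed in the world has none). Each returns a list of dicts, best first, with "p" (0 to 1); they miss things now and then, are a little off and sometimes report something else, mostly with a low value. They report only what shows in the picture. A call takes as long as a camera call.
- boxes_of(label, camera): "xyz" ([x, y, z] in mm, in world coordinates, good to about 4 mm: the middle of the surface that is visible of it).
- trace(label, camera): "region" (420x560 bool, what is visible of it).
The state is a dict: "clock": time; "q": joint angles; "joint_vel": joint speeds; "joint_efforts": joint torques, N m; "tool_pos": TCP position; "tool_rot": TCP orientation; "wrist_force": force on the tool from outside, world axes, zero at the start; "torque": the same for the moment, N m; "opening": finger opening in mm; "grip_force": force on a finger pad.
Only numpy, scipy, OpenCV 4.12 (cv2) and the standard library are available. Lean on these libraries where they do the work, as an engineer would, in place of code of your own. Each camera call takes 0.05 s, during which the arm holds its last target. There are 200 camera calls.

## Task

I stand at the end of the desk in front of the robot, facing it, and want to copy a label: first lay the fountain pen on the desk close beside the robot's left-hand side of the square note pad, parallel to it, and let go. Then take the glass slide with the notched corner (the notch marks its frosted, labelled end) out of the rack and hold it still over the pad, a hand's width or two up, its labelled face turned to me and tipped halfway up, the notched long edge uppermost and so the frosted end to my left. Finish while still holding it there, and leave the unnotched slide, the pad and the other things where they are.

Things in the scene. Friction and masses are not known exactly. Their poses are not given: they have to be found in the camera images.
- slide: glass slide 100 x 60 x 8 mm, 0.11 kg, on a long edge in a rack slot. Its frosted end (30 mm) has a 10 mm notch in the upper corner and a paper label on one face. Origin: middle of the lower edge, 6 mm above the desk at first. x: along it to the frosted end; y: out of the labelled face; z: to the notched long edge (60 mm up). Label facing you, notched edge up: frosted end at your left
- slide_mid (a point): middle of that slide, 30 mm above its origin along its z; same axes
- plain_slide: the other glass slide, same size, frosted end but no notch and no label, in the other slot; origin in the middle of its lower edge, z up. To be left alone
- rack: wooden rack, fixed to the desk, 90 x 110 mm, 24 mm high, any yaw. Origin: centre of its underside. Two slots along its x at y = -30 and +30 mm, 10 mm wide, open at both ends, floors 6 mm above the desk; either slide may be in either slot
- note_pad: square pad of sticky notes, 77 x 77 mm, 18 mm high, loose on the desk. Origin: centre of its underside, x roughly away from the robot (within 15 degrees), y to the robot's left, z up
- fountain_pen: fountain pen lying on the desk to the right of the pad, 138 mm long, 13 mm thick, 12 mm high; the only pen. Origin: middle of its underside; y along its length, z up. Take it across the barrel at the middle
- pot: small clay pot, 50 mm across, 48 mm high, origin in the middle of its underside; to be left alone
- eraser: eraser 22 x 56 x 12 mm, origin in the middle of its underside, length along y; to be left alone
- reader (a point): a fixed point in the air before the reader's face, at the end of the desk straight ahead of the robot; nothing is there. Its axes: x ahead of the robot, y to the robot's left, z up. The reader looks toward the robot (-x), so the reader's left is the robot's right (-y)

How it is judged (in metres and radians):
On the way, in this order (a step that is already met when the one before it is completed fails the run):
1. the fountain pen lies let go beside the robot's left-hand side of the note pad, parallel to it (y of fountain_pen in the frame of note_pad between 0.046 and 0.115 m and x of fountain_pen in the frame of note_pad between -0.035 and 0.035 m and angle between the y axis of fountain_pen and the x axis of note_pad, either way round below 0.26 rad and height (world z) of fountain_pen below 0.025 m and linear speed of fountain_pen below 0.02 m/s and contact force between the fingers and fountain_pen below 0.05 N), for 0.2 s.
2. the gripper has lifted the notched slide out of the rack (height (world z) of slide_mid above 0.08 m and contact force between the fingers and slide above 0.5 N), for 0.2 s.
At the end, for the whole second after the job is handed in: Pen free on the desk, 46-115 mm left of the pad's centre and within 35 mm along it, parallel within 15 deg. Slide held still, middle 0.10-0.32 m up, within 70 mm of above the pad; label side within 60 deg of up, facing the reader; length within 35 deg of crosswise; notched edge uppermost (all of step 1 and contact force between the fingers and slide above 0.5 N and contact force between slide and note_pad below 0.01 N and contact force between slide and rack below 0.01 N and height (world z) of slide_mid between 0.1 and 0.32 m and horizontal distance between slide_mid and note_pad below 0.07 m and angle between slide's own y axis and vertical below 1.05 rad and angle between slide's own z axis and vertical below 1.25 rad and y of reader in the frame of slide_mid above 0.05 m and z of reader in the frame of slide_mid below 0.16 m and angle between the x axis of slide and the y axis of reader, either way round below 0.6 rad and linear speed of slide below 0.03 m/s and angular speed of slide below 0.3 rad/s); the arm keeps its last pose, push and grip.
It fails at once if the unnotched slide is moved more than 15 mm (distance of plain_slide from where it was at the start of the episode above 0.015 m).
It fails at once if the note pad is moved more than 25 mm (distance of note_pad from where it was at the start of the episode above 0.025 m).
It fails at once if the pot or the eraser is moved more than 25 mm (distance of any of pot, eraser from where it was at the start of the episode above 0.025 m).
It also fails if it takes over 58 s, if anything falls off the work surface, if the arm or the gripper's body presses on something with over 40 N, if the wrist force passes 120 N, or if a joint passes its speed limit or range.

## Working session

There is one attempt and no reset: what is moved stays moved. The work goes in short steps, Python scripts to look and compute and a tool call to move; the robot and the scene stay as the last step left them, time stands still between calls to the robot, and variables do not carry over. Pictures are saved under pics/ and viewed, at most 10 in all, crops included, and the job is handed in when it is done.

Besides the shell and the picture viewer there is one more tool, called as name(argument=value, ...), one argument or row to a line, values as JSON. jog_arm: Moves the arm, as the interface text tells. Its arguments: {"type":"object","properties":{"hand":{"type":"array"},"xyz":{"type":"array"},"turn":{"type":"array"},"squeeze":{"type":"number"}},"required":["hand","xyz","turn"]}

```bash
mkdir -p pics; cat > h.py <<'E'
import numpy as np,cv2
from station import *
def save(n,f):
    im=grab_frame(n); cv2.imwrite(f,im[:,:,::-1]); return im
def project(n,P):
    c=camera_info(n)
    if n=='wrist':
        from scipy.spatial.transform import Rotation as R
        s=state();T=np.eye(4);w=s['tool_rot'];T[:3,:3]=R.from_quat([w[1],w[2],w[3],w[0]]).as_matrix();T[:3,3]=s['tool_pos'];E=T@np.array(c['mount'])
    else: E=np.array(c['extrinsics'])
    f=210/np.tan(np.radians(c['fovy'])/2)
    return c,E,f
def ray(n,uv,z):
    c,E,f=project(n,None); uv=np.atleast_2d(uv).astype(float)
    d=np.c_[(uv[:,0]-c['cx'])/f,-(uv[:,1]-c['cy'])/f,-np.ones(len(uv))]@E[:3,:3].T
    o=E[:3,3]; return o+d*((z-o[2])/d[:,2])[:,None]
def pix(n,P):
    c,E,f=project(n,None); q=(np.atleast_2d(P)-E[:3,3])@E[:3,:3]
    return np.c_[c['cx']-f*q[:,0]/q[:,2],c['cy']+f*q[:,1]/q[:,2]]
E
python3 - <<'E'
from h import *
print(state())
for n in('scene','top','wrist'):
    print(n,camera_info(n)); save(n,f'pics/{n}0.png')
for n in('top','scene'):
  for l in('fountain_pen','note_pad','rack','slide','plain_slide','pot','eraser'):
    print(n,l,[(np.round(b['xyz']).tolist(),round(b['p'],2)) for b in boxes_of(l,n)][:3])
E
```

```text
{'clock': 0.0, 'q': array([ 1.14458587e+00,  1.31138657e-01,  1.48928604e+00, -1.99309191e-05,
        1.52298700e+00, -8.53806734e-02]), 'joint_vel': array([ 7.02709120e-05, -8.27805977e-04, -1.85021164e-03,  9.88763716e-04,
       -1.15916986e-04, -1.57280784e-04]), 'joint_efforts': array([ 1.02954742e-03, -5.59845507e+01, -4.91763139e+01,  7.68543268e-02,
        3.50006029e-02, -1.69492600e-04]), 'tool_pos': array([200.3004969 , 564.97521828, 217.59717884]), 'tool_rot': array([-2.20492748e-04,  1.69590698e-01,  9.85514164e-01, -8.82445347e-04]), 'wrist_force': array([ 0.08511393, -0.7738896 , -0.07767243]), 'torque': array([-0.01834617, -0.04693764, -0.00488963]), 'grip_force': 0.0, 'opening': 93.38049989453535}
scene {'fovy': 45.26891631845631, 'cx': 277.78559575480824, 'cy': 211.6674706014108, 'extrinsics': array([[ 5.43258480e-02, -7.04409135e-01,  7.07712140e-01,
         1.39350400e+03],
       [ 9.98316256e-01,  2.38850831e-02, -5.28597777e-02,
        -7.72300437e+01],
       [ 2.03311470e-02,  7.09392186e-01,  7.04520667e-01,
         1.07442668e+03],
       [ 0.00000000e
[... 833 characters left out ...]
    -1.66921463e+02],
       [ 0.00000000e+00,  0.00000000e+00,  0.00000000e+00,
         1.00000000e+00]])}
top fountain_pen []
top note_pad [([438.0, -74.0, 14.0], 0.75)]
top rack [([493.0, 134.0, 24.0], 0.6), ([507.0, -254.0, 8.0], 0.26)]
top slide [([525.0, 138.0, 64.0], 0.65)]
top plain_slide []
top pot [([331.0, 266.0, 11.0], 0.47)]
top eraser []
scene fountain_pen [([522.0, -252.0, 10.0], 0.53)]
scene note_pad [([440.0, -74.0, 13.0], 0.55), ([468.0, 140.0, 49.0], 0.3)]
scene rack [([542.0, 125.0, 22.0], 0.62)]
scene slide [([529.0, 123.0, 48.0], 0.71)]
scene plain_slide [([466.0, 145.0, 46.0], 0.55)]
scene pot [([340.0, 264.0, 30.0], 0.58)]
scene eraser [([379.0, -248.0, 13.0], 0.63)]
```

```bash
python3 - <<'E'
import cv2,numpy as np
a=cv2.imread('pics/scene0.png');b=cv2.imread('pics/top0.png')
a=cv2.resize(a[110:330,90:500],(798,428),interpolation=cv2.INTER_CUBIC)
cv2.imwrite('pics/sc.png',a)
b=cv2.resize(b[110:310,150:420],(800,592),interpolation=cv2.INTER_CUBIC);cv2.imwrite('pics/tc.png',b)
E
```

```text
(no output)
```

View pics/sc.png

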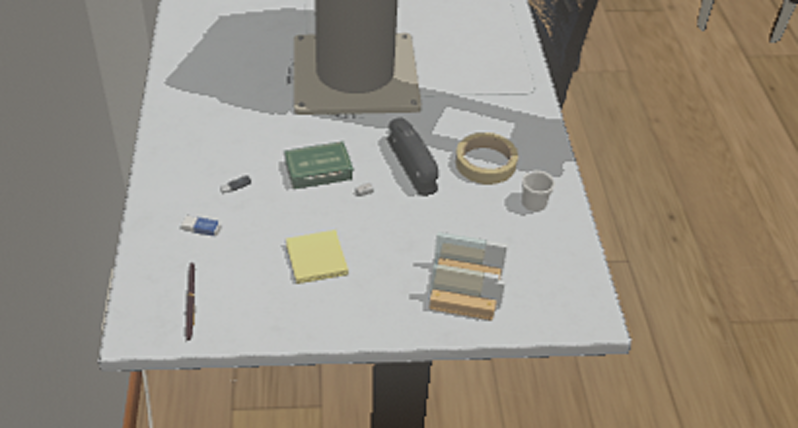

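View pics/tc.png

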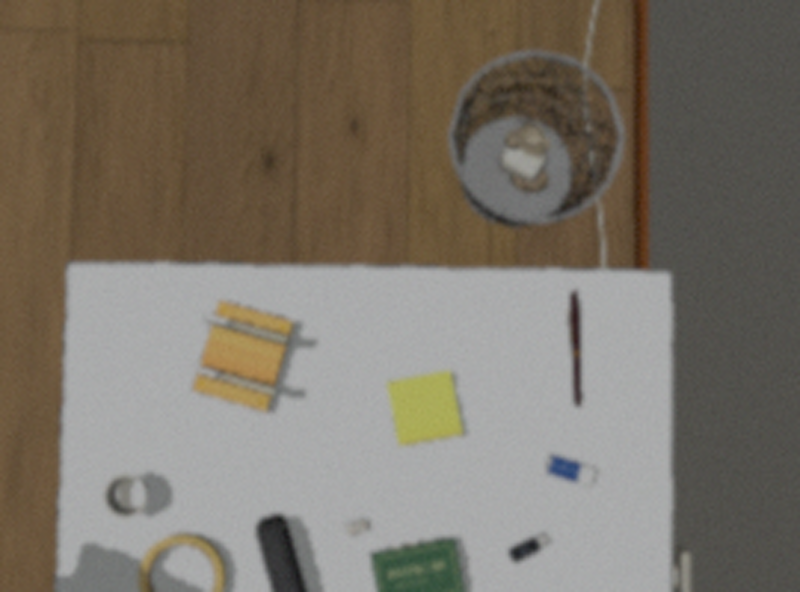

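```bash
python3 - <<'E'
from h import *
for n in('top','scene'):
  grab_frame(n)
  for l,z in(('fountain_pen',8),('note_pad',16),('eraser',10)):
    r=trace(l,n)
    for t in r[:2]:
      v,u=np.nonzero(t['region']); 
      if len(u)<20: continue
      P=ray(n,np.c_[u,v],z)[:,:2].astype(np.float32)
      (c,s,a)=cv2.minAreaRect(P); m=P.mean(0)
      w,V=np.linalg.eigh(np.cov(P.T))
      print(n,l,round(t['p'],2),len(u),'mean',m.round(),'rect',np.round(c),np.round(s),round(a,1),'pca yaw',np.degrees(np.arctan2(V[1,1],V[0,1])).round(1))
E
```

```text
top note_pad 0.67 484 mean [437. -75.] rect [437. -75.] [75. 76.] 12.1 pca yaw 88.8
top note_pad 0.65 663 mean [493. 137.] rect [495. 137.] [ 90. 108.] 74.5 pca yaw 167.6
top eraser 0.66 489 mean [437. -76.] rect [437. -76.] [77. 77.] 12.1 pca yaw 71.9
top eraser 0.44 77 mean [ 367. -247.] rect [ 368. -247.] [51. 18.] 72.4 pca yaw 71.9
scene fountain_pen 0.45 140 mean [ 529. -253.] rect [ 516. -255.] [125.  13.] 4.0 pca yaw -178.1
scene note_pad 0.87 677 mean [446. -76.] rect [444. -77.] [95. 79.] 10.2 pca yaw -174.5
scene note_pad 0.28 496 mean [503. 136.] rect [507. 134.] [104.  58.] 74.1 pca yaw 70.7
scene eraser 0.66 176 mean [ 374. -246.] rect [ 374. -247.] [62. 37.] 79.3 pca yaw 70.4
```

jog_arm(
  hand=[0,0,0,0,0,0,0,0],
  xyz=[
    [35,-52,5],
    [70,-104,10],
    [105,-156,20],
    [140,-208,20],
    [175,-260,20],
    [210,-312,20],
    [245,-364,20],
    [280,-416,20],
  ],
  turn=[0.05,0.1,0.15,0.2,0.25,0.3,0.35,0.375],
)

```text
clock: 2.25
tool_pos: [480.0, 149.9, 239.0]
tool_rot: [0.0, -0.018, 1.0, 0.0]
wrist_force: [0.3, 0.5, -0.2]
opening: 92.8
grip_force: 0.0
```

```bash
python3 - <<'E'
from h import *
s=state();print(s['tool_pos'],s['tool_rot'],s['q'])
im=save('wrist','pics/w1.png')
for l in('slide','plain_slide','rack'):
  print(l,[(np.round(b['xyz']).tolist(),round(b['p'],2)) for b in boxes_of(l,'wrist')][:3])
E
```

```text
[479.99359469 149.8650451  239.00610918] [ 4.90103907e-04 -1.77183457e-02  9.99842885e-01  1.58790448e-04] [ 2.00533978e-01 -1.43928353e-01  1.72434448e+00  1.34096358e-04
  1.56015492e+00 -1.40570226e+00]
slide [([526.0, 130.0, 55.0], 0.88)]
plain_slide [([465.0, 142.0, 65.0], 0.68)]
rack [([488.0, 140.0, 26.0], 0.9)]
```

View pics/w1.png

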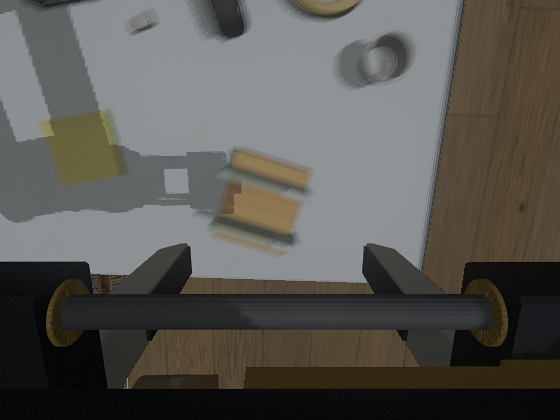

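```bash
python3 - <<'E'
import cv2,numpy as np
a=cv2.imread('pics/w1.png')[135:265,195:330];b=cv2.imread('pics/scene0.png')[225:280,295:355]
a=cv2.resize(a,(400,385),interpolation=cv2.INTER_CUBIC);b=cv2.resize(b,(400,367),interpolation=cv2.INTER_CUBIC)
cv2.imwrite('pics/z1.png',np.hstack([a[:367],b]))
E
```

```text
(no output)
```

View pics/z1.png

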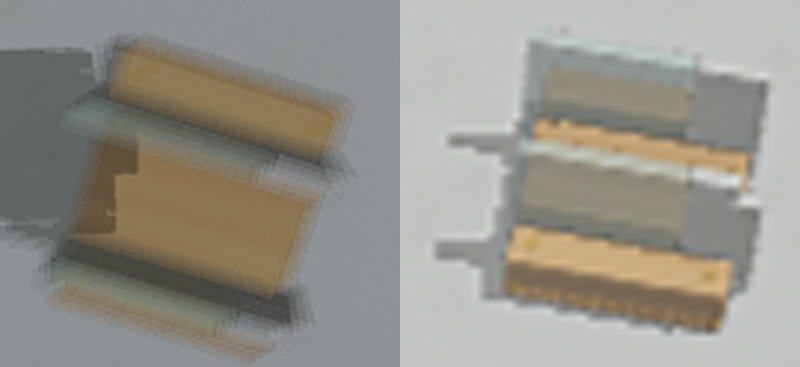

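jog_arm(
  hand=[0,0,0,0,0,0,0,0],
  xyz=[
    [5,-58,0],
    [10,-116,0],
    [15,-174,-20],
    [20,-232,-40],
    [25,-290,-60],
    [30,-348,-80],
    [36,-403,-95],
    [36,-403,-95],
  ],
  turn=[0,0,0,0,0,0,0,0],
)

```text
clock: 3.45
tool_pos: [514.4, -252.4, 141.6]
tool_rot: [-0.001, -0.016, 1.0, 0.001]
wrist_force: [-0.0, 1.4, 0.1]
opening: 92.9
grip_force: 0.0
```

```bash
python3 - <<'E'
from h import *
s=state();print(s['tool_pos'],s['tool_rot'])
im=save('wrist','pics/w2.png')
for t in trace('fountain_pen','wrist')[:2]:
  v,u=np.nonzero(t['region']);P=ray('wrist',np.c_[u,v],7)[:,:2].astype(np.float32)
  w,V=np.linalg.eigh(np.cov(P.T))
  print(round(t['p'],2),len(u),u.min(),u.max(),v.min(),v.max(),cv2.minAreaRect(P),P.min(0),P.max(0),np.degrees(np.arctan2(V[1,1],V[0,1])))
print([(np.round(b['xyz']).tolist(),round(b['p'],2)) for b in boxes_of('fountain_pen','wrist')])
E
```

```text
[ 514.364564   -252.41213005  141.59203567] [-1.32498861e-03 -1.60254065e-02  9.99870504e-01  6.36892464e-04]
0.78 1276 269 280 128 268 ((513.60546875, -252.38157653808594), (134.86000061035156, 10.461963653564453), 2.2136213779449463) [ 446.16653 -258.51193] [ 581.00323 -245.28378] -177.6741091760447
0.21 2207 253 322 10 60 ((370.41448974609375, -246.46286010742188), (57.822208404541016, 25.852807998657227), 72.79132080078125) [ 352.3635  -275.40164] [ 389.12143 -217.29912] 72.95060782534767
[([509.0, -254.0, 10.0], 0.73)]
```

View pics/w2.png

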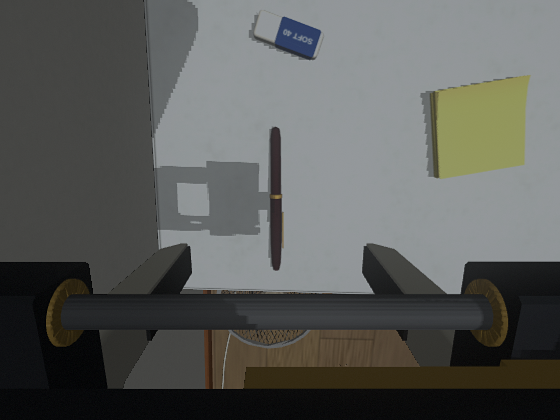

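jog_arm(
  hand=[0,0,0.4,0.4,0.4,1,1,1],
  xyz=[
    [0,0,-50],
    [0,0,-100],
    [0,0,-125],
    [0,0,-137],
    [0,0,-137],
    [0,0,-137],
    [0,0,-137],
    [0,0,-137],
  ],
  turn=[0,0,0,0,0,0,0,0],
  squeeze=20,
)

```text
clock: 4.6
tool_pos: [515.6, -251.7, 7.6]
tool_rot: [0.001, -0.017, 1.0, -0.0]
wrist_force: [0.2, -0.1, 0.6]
opening: 37.2
grip_force: 0.0
```

jog_arm(
  hand=[1,1,1,1,1,1,1,1],
  xyz=[
    [0,0,0],
    [0,0,0],
    [0,0,0],
    [0,0,0],
    [0,0,10],
    [0,0,50],
    [-10,50,60],
    [-20,100,60],
  ],
  turn=[0,0,0,0,0,0,0,0],
)

```text
clock: 5.6
tool_pos: [496.2, -151.1, 69.1]
tool_rot: [0.002, -0.016, 1.0, -0.001]
wrist_force: [1.7, 0.5, 0.1]
opening: 8.3
grip_force: 20.0
```

```bash
python3 - <<'E'
from h import *
print(state())
for n in('wrist',):
  grab_frame(n)
  for l,z in(('note_pad',17),('fountain_pen',60)):
   for t in trace(l,n)[:1]:
    v,u=np.nonzero(t['region']);P=ray(n,np.c_[u,v],z)[:,:2].astype(np.float32)
    print(l,t['p'],len(u),u.min(),u.max(),v.min(),v.max(),cv2.minAreaRect(P))
E
```

```text
{'clock': 5.6, 'q': array([-3.94664788e-01,  3.38703095e-02,  1.87258249e+00,  2.12955402e-04,
        1.23125760e+00, -1.99827576e+00]), 'joint_vel': array([ 0.6412806 , -0.54016231,  0.60190586,  0.00179514, -0.03589136,
        0.62253859]), 'joint_efforts': array([ -6.2975885 , -43.93673301, -47.64193296,  -0.37431233,
         0.32859894,  -1.40182067]), 'tool_pos': array([ 496.22480388, -151.14091462,   69.087871  ]), 'tool_rot': array([ 1.81956089e-03, -1.63712928e-02,  9.99864092e-01, -6.83560683e-04]), 'wrist_force': array([1.65974492, 0.49580236, 0.05390599]), 'torque': array([ 0.06564726, -0.02961275,  0.05075312]), 'grip_force': 19.9990376830101, 'opening': 8.337057005531603}
note_pad 0.56 13299 326 449 81 213 ((436.76885986328125, -75.38894653320312), (74.00785064697266, 77.76561737060547), 12.0531587600708)
fountain_pen 0.74 3280 266 287 122 363 ((495.719970703125, -150.13742065429688), (143.80833435058594, 11.773319244384766), 1.7566620111465454)
```

jog_arm(
  hand=[1,1,1,1,1,1,1,1],
  xyz=[
    [-25,52,0],
    [-50,104,0],
    [-75,155,0],
    [-75,155,-10],
    [-75,155,-40],
    [-75,155,-55],
    [-75,155,-59],
    [-75,155,-59],
  ],
  turn=[0.06,0.12,0.175,0.175,0.175,0.175,0.175,0.175],
)

```text
clock: 6.75
tool_pos: [420.4, 3.1, 7.8]
tool_rot: [-0.0, -0.104, 0.995, -0.0]
wrist_force: [1.2, 0.4, 0.1]
opening: 8.7
grip_force: 20.0
```

jog_arm(
  hand=[0.75,0.75,0.75,0.75,0.75,0.75,0.4,0],
  xyz=[
    [0,0,0],
    [0,0,0],
    [0,0,0],
    [0,0,5],
    [0,0,30],
    [0,0,80],
    [0,0,130],
    [0,0,160],
  ],
  turn=[0,0,0,0,0,0,0,0],
)

```text
clock: 7.75
tool_pos: [421.1, 3.6, 171.0]
tool_rot: [0.002, -0.104, 0.995, -0.0]
wrist_force: [0.4, 0.3, 1.0]
opening: 38.8
grip_force: 0.0
```

```bash
python3 - <<'E'
from h import *
s=state();print(s['tool_pos'])
n='wrist';save(n,'pics/w3.png')
for l,z in(('note_pad',17),('fountain_pen',7)):
   for t in trace(l,n)[:1]:
    v,u=np.nonzero(t['region']);P=ray(n,np.c_[u,v],z)[:,:2].astype(np.float32)
    print(l,t['p'],len(u),u.min(),u.max(),v.min(),v.max(),cv2.minAreaRect(P))
E
```

```text
[421.09611154   3.60365671 171.03403793]
note_pad 0.95 5677 155 235 161 236 ((440.960205078125, -75.73480224609375), (76.85128021240234, 77.61448669433594), 12.092008590698242)
fountain_pen 0.78 1350 270 282 125 256 ((418.25177001953125, 1.2264213562011719), (135.78013610839844, 12.653347969055176), 12.318242073059082)
```

jog_arm(
  hand=[0,0,0,0,0,0,0,0],
  xyz=[
    [26,44,10],
    [52,88,20],
    [79,131,30],
    [79,131,30],
    [79,131,30],
    [79,131,30],
    [79,131,30],
    [79,131,30],
  ],
  turn=[-0.15,-0.3,-0.45,-0.48,-0.48,-0.48,-0.48,-0.48],
)

```text
clock: 8.9
tool_pos: [499.0, 134.1, 197.8]
tool_rot: [0.0, 0.135, 0.991, 0.0]
wrist_force: [-0.7, -1.2, 0.1]
opening: 92.8
grip_force: 0.0
```

```bash
python3 - <<'E'
from h import *
s=state();print(s['tool_pos'],s['tool_rot'],s['opening'])
n='wrist';im=save(n,'pics/w4.png')
for l,z in(('rack',24),('slide',66),('plain_slide',66)):
   for t in trace(l,n)[:2]:
    v,u=np.nonzero(t['region']);P=ray(n,np.c_[u,v],z)[:,:2].astype(np.float32)
    print(l,round(t['p'],2),len(u),u.min(),u.max(),v.min(),v.max(),cv2.minAreaRect(P))
   print([(np.round(b['xyz']).tolist(),round(b['p'],2)) for b in boxes_of(l,'wrist')])
cv2.imwrite('pics/z4.png',cv2.resize(im[90:300,140:420,::-1],(800,600),interpolation=cv2.INTER_CUBIC))
E
```

```text
[498.96102717 134.12676997 197.76444014] [1.55079605e-04 1.35273234e-01 9.90808320e-01 3.57183812e-05] 92.77949097565691
rack 0.56 5768 234 321 140 242 ((496.5105285644531, 135.73587036132812), (89.56517791748047, 109.11409759521484), 74.53095245361328)
[([491.0, 140.0, 27.0], 0.84)]
slide 0.81 1987 228 331 214 237 ((520.5558471679688, 130.90969848632812), (98.23223114013672, 21.6805477142334), 76.61150360107422)
[([523.0, 129.0, 55.0], 0.67)]
plain_slide 0.92 1565 221 330 160 175 ((465.8079833984375, 142.47137451171875), (99.2020263671875, 13.55577564239502), 74.56439971923828)
[([464.0, 139.0, 61.0], 0.89)]
```

View pics/z4.png

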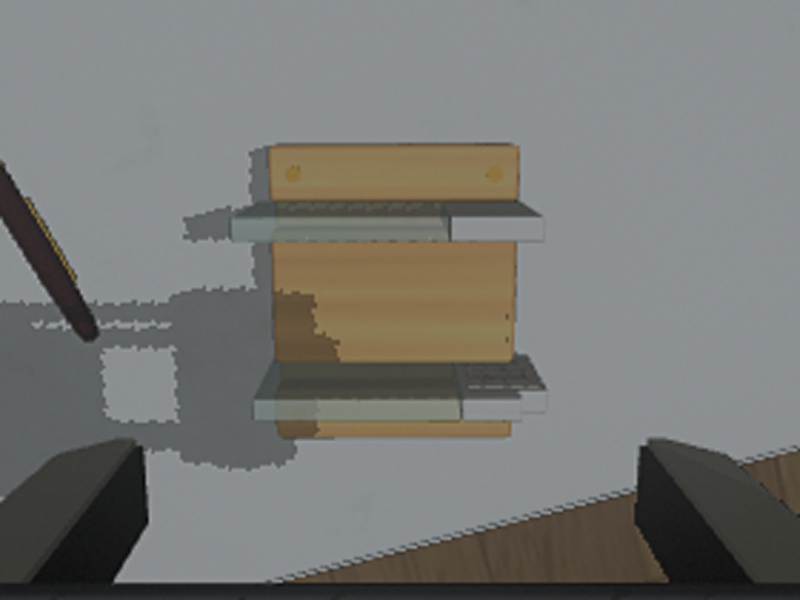

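```bash
python3 - <<'E'
from h import *
z=lambda a:np.array([[140+x/2.857,90+y/2.857] for x,y in a])
P=ray('wrist',z([(255,409),(521,409),(300,400),(300,419)]),66); Q=ray('wrist',z([(548,401)]),56)
R=ray('wrist',z([(272,361),(513,361),(277,437),(511,437),(270,145),(519,145)]),24)
print(P.round(1),Q.round(1),R.round(1))
d=P[1]-P[0];print('len',np.linalg.norm(d),'yaw',np.degrees(np.arctan2(d[1],d[0])),'mid',((P[0]+P[1])/2).round(1))
print('end-notch',np.linalg.norm((Q[0]-P[0])[:2]))
e=R[1]-R[0];print('rack yaw',np.degrees(np.arctan2(e[1],e[0])),'centre',R[2:].mean(0))
a=np.radians(74.5);C=R[2:].mean(0)[:2];print('slot',C-30*np.array([-np.sin(a),np.cos(a)]))
s=state();w,x,y,zz=s['tool_rot'];print('tool y yaw',np.degrees(np.arctan2(y*y-x*x,2*x*y)))
E
```

```text
[[514.1  83.4  66. ]
 [537.7 168.9  66. ]
 [515.1  98.8  66. ]
 [521.4  96.8  66. ]] [[540.8 179.1  56. ]] [[508.9  85.6  24. ]
 [533.  172.9  24. ]
 [538.2  78.5  24. ]
 [562.1 165.   24. ]
 [433.  108.3  24. ]
 [456.5 193.6  24. ]]
len 88.76800161014958 yaw 74.55597487295378 mid [525.9 126.2  66. ]
end-notch 99.43588479125063
rack yaw 74.55881945957456 centre [497.4612409  136.35756784  24.        ]
slot [526.37015449 128.34041655]
tool y yaw 74.48508224278324
```

jog_arm(
  hand=[0,0,0,0,0,0,0,0],
  xyz=[
    [9,-2,-20],
    [18,-5,-50],
    [27,-7.7,-80],
    [27,-7.7,-110],
    [27,-7.7,-121],
    [27,-7.7,-121],
    [27,-7.7,-121],
    [27,-7.7,-121],
  ],
  turn=[0,0,0,0,0,0,0,0],
)

```text
clock: 10.25
tool_pos: [527.1, 127.2, 78.1]
tool_rot: [0.001, 0.135, 0.991, 0.0]
wrist_force: [0.3, -0.1, -0.3]
opening: 93.1
grip_force: 0.0
```

```bash
python3 - <<'E'
from h import *
s=state();print(s['tool_pos'],s['tool_rot'],s['opening'],s['wrist_force'])
n='wrist';im=save(n,'pics/w5.png')
T=np.array(s['tool_pos']);a=np.radians(74.5);d=np.array([np.cos(a),np.sin(a),0])
print(pix(n,[T+46.4*d,T-46.4*d,T]))
cv2.imwrite('pics/z5.png',cv2.resize(im[170:390,80:480,::-1],(800,440),interpolation=cv2.INTER_CUBIC))
E
```

```text
[527.08071487 127.17257472  78.14600623] [1.17179111e-03 1.34934316e-01 9.90853797e-01 3.33247266e-04] 93.13891256019697 [ 0.337691   -0.10280475 -0.28831224]
[[362.94554438 257.47288162]
 [191.95480689 257.37629827]
 [277.49592002 257.42461579]]
```

View pics/z5.png

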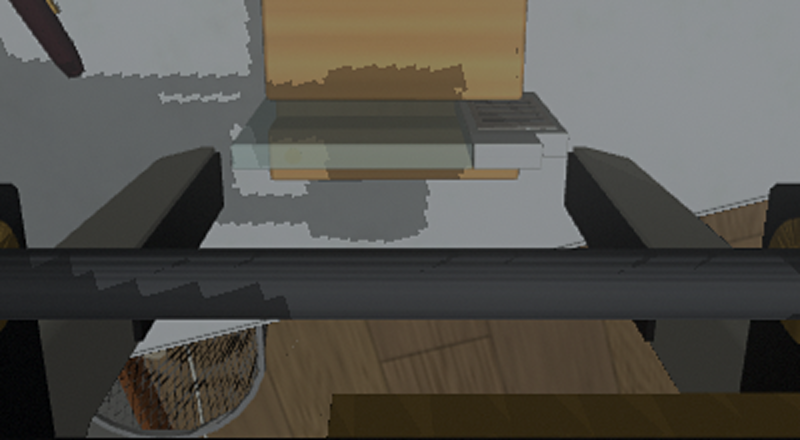

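```bash
python3 - <<'E'
from h import *
T=state()['tool_pos']
P=ray('wrist',[[80+232/2,170+156/2],[80+541/2,170+156/2]],66);m=P.mean(0)
a=np.radians(74.5);d=np.array([np.cos(a),np.sin(a)]);n=np.array([-d[1],d[0]])
print(P,m,np.linalg.norm(P[1]-P[0]),'along',(m-T)[:2]@d,'across',(m-T)[:2]@n,T)
E
```

```text
[[513.64515883  82.1013339   66.        ]
 [537.44820671 168.15332263  66.        ]] [525.54668277 125.12732827  66.        ] 89.2834242937132 along -2.330794713533284 across 0.8110387347955008 [526.95110219 127.15661236  77.96714484]
```

jog_arm(
  hand=[0,0,0,0,0,0,0,0],
  xyz=[
    [-1.4,-2,0],
    [-1.4,-2,0],
    [-1.4,-2,-6],
    [-1.4,-2,-10],
    [-1.4,-2,-12],
    [-1.4,-2,-14],
    [-1.4,-2,-14],
    [-1.4,-2,-14],
  ],
  turn=[0,0,0,0,0,0,0,0],
)

```text
clock: 11.3
tool_pos: [524.7, 125.0, 62.7]
tool_rot: [0.0, 0.135, 0.991, 0.0]
wrist_force: [-0.3, 0.4, 0.2]
opening: 92.9
grip_force: 0.0
```

jog_arm(
  hand=[0,0,0,1,1,1,1,1],
  xyz=[
    [0,0,-2],
    [0,0,-4],
    [0,0,-4.7],
    [0,0,-4.7],
    [0,0,-4.7],
    [0,0,-4.7],
    [0,0,-4.7],
    [0,0,-4.7],
  ],
  turn=[0,0,0,0,0,0,0,0],
  squeeze=40,
)

```text
clock: 12.3
tool_pos: [524.7, 125.0, 57.9]
tool_rot: [0.0, 0.135, 0.991, 0.0]
wrist_force: [-0.2, 0.8, -0.8]
opening: 88.8
grip_force: 40.0
```

jog_arm(
  hand=[0,0,0,0,1,1,1,1],
  xyz=[
    [0,0,0],
    [0,0,1],
    [0,0,2.5],
    [0,0,3.4],
    [0,0,3.4],
    [0,0,3.4],
    [0,0,3.4],
    [0,0,3.4],
  ],
  turn=[0,0,0,0,0,0,0,0],
  squeeze=30,
)

```text
clock: 13.3
tool_pos: [524.9, 125.0, 61.6]
tool_rot: [0.0, 0.135, 0.991, 0.0]
wrist_force: [-0.1, 0.6, 3.1]
opening: 88.7
grip_force: 30.0
```

jog_arm(
  hand=[1,1,1,1,1,1,1,1],
  xyz=[
    [0,0,2],
    [0,0,5],
    [0,0,9],
    [0,0,12],
    [1,-0.3,12.2],
    [3,-0.8,12.2],
    [3,-0.8,12.2],
    [3,-0.8,12.2],
  ],
  turn=[0,0,0,0,0,0,0,0],
)

```text
clock: 14.3
tool_pos: [527.5, 124.2, 73.3]
tool_rot: [-0.0, 0.135, 0.991, -0.0]
wrist_force: [0.1, -0.4, -1.5]
opening: 89.0
grip_force: 30.0
```

```bash
python3 - <<'E'
from h import *
s=state();print(s['tool_pos'],s['wrist_force'])
im=save('wrist','pics/w6.png');sc=save('scene','pics/s6.png')
a=cv2.resize(im[170:320,160:400,::-1],(480,300));b=cv2.resize(sc[215:290,285:365,::-1],(320,300),interpolation=cv2.INTER_CUBIC)
cv2.imwrite('pics/z6.png',np.hstack([a,b]))
E
```

```text
[527.50041471 124.15087342  73.33001491] [ 0.08385271 -0.36635875 -1.49070204]
```

View pics/z6.png

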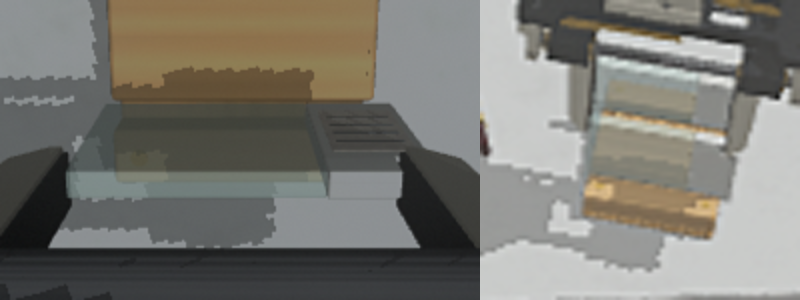

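jog_arm(
  hand=[1,1,1,1,1,1,1,1],
  xyz=[
    [3,-0.9,0],
    [6.7,-1.9,-0.1],
    [11,-3.1,-0.8],
    [15.3,-4.3,-1.8],
    [19.5,-5.4,-3.2],
    [23.5,-6.5,-4.9],
    [23.5,-6.5,-4.9],
    [23.5,-6.5,-4.9],
  ],
  turn=[0,0,0,0,0,0,0,0],
)

```text
clock: 15.4
tool_pos: [551.4, 117.6, 68.8]
tool_rot: [0.0, 0.135, 0.991, 0.0]
wrist_force: [-1.5, 0.5, 1.3]
opening: 88.2
grip_force: 30.0
```

Forces are small; continue the pivot to about 46°.

jog_arm(
  hand=[1,1,1,1,1,1,1,1],
  xyz=[
    [3,-0.9,-1.7],
    [6.1,-1.7,-3.6],
    [8.5,-2.4,-5.5],
    [11,-3.1,-7.5],
    [12.3,-3.4,-8.7],
    [12.3,-3.4,-8.7],
    [12.3,-3.4,-8.7],
    [12.3,-3.4,-8.7],
  ],
  turn=[0,0,0,0,0,0,0,0],
  squeeze=30,
)

```text
clock: 16.4
tool_pos: [563.5, 114.3, 60.0]
tool_rot: [0.0, 0.135, 0.991, 0.0]
wrist_force: [-0.4, 1.9, 2.1]
opening: 88.8
grip_force: 30.0
```

```bash
python3 - <<'E'
from h import *
s=state();print(s['tool_pos'],s['wrist_force'])
im=save('wrist','pics/w7.png');sc=save('scene','pics/s7.png')
a=cv2.resize(im[170:320,160:400,::-1],(480,300));b=cv2.resize(sc[215:290,285:365,::-1],(320,300),interpolation=cv2.INTER_CUBIC)
cv2.imwrite('pics/z7.png',np.hstack([a,b]))
E
```

```text
[563.45012255 114.33371973  59.99799992] [-0.36731607  1.85985151  2.06734608]
```

View pics/z7.png

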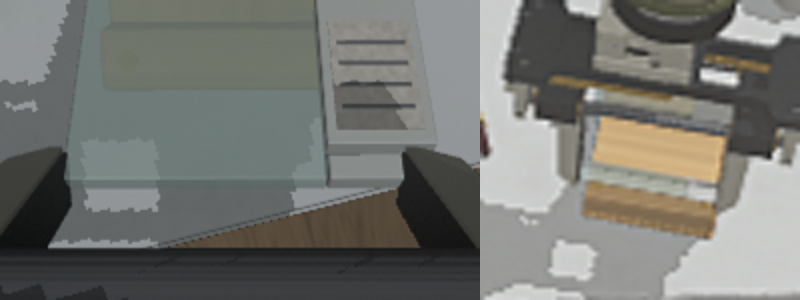

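jog_arm(
  hand=[1,1,1,1,1,1,1,1],
  xyz=[
    [0,0,0],
    [0,0,0],
    [0,0,8],
    [0,0,20],
    [0,0,45],
    [0,0,80],
    [0,0,115],
    [0,0,140],
  ],
  turn=[0,0,0,0,0,0,0,0],
  squeeze=50,
)

```text
clock: 17.5
tool_pos: [564.1, 114.3, 202.9]
tool_rot: [0.001, 0.135, 0.991, 0.0]
wrist_force: [-0.3, -0.0, -1.5]
opening: 88.0
grip_force: 50.0
```

jog_arm(
  hand=[1,1,1,1,1,1,1,1],
  xyz=[
    [-7,-9,0],
    [-15,-19,0],
    [-24,-31,0],
    [-33,-43,0],
    [-42,-55,0],
    [-51,-67,0],
    [-60,-79,0],
    [-69,-91,0],
  ],
  turn=[-0.1,-0.24,-0.38,-0.52,-0.66,-0.8,-0.94,-1.08],
)

```text
clock: 18.5
tool_pos: [494.3, 22.8, 200.8]
tool_rot: [0.0, 0.627, 0.779, 0.0]
wrist_force: [-0.4, 0.3, -1.2]
opening: 88.1
grip_force: 50.0
```

jog_arm(
  hand=[1,1,1,1,1,1,1,1],
  xyz=[
    [-9,-12,0],
    [-18,-24,0],
    [-27,-36,0],
    [-36,-48,0],
    [-45,-60,0],
    [-54,-72,0],
    [-63,-84,0],
    [-70,-93,0],
  ],
  turn=[-0.14,-0.28,-0.42,-0.56,-0.7,-0.84,-0.98,-1.12],
)

```text
clock: 19.5
tool_pos: [424.2, -70.3, 200.8]
tool_rot: [0.0, 0.945, 0.327, 0.0]
wrist_force: [0.2, -0.4, -1.5]
opening: 88.0
grip_force: 50.0
```

jog_arm(
  hand=[1,1,1,1,1,1,1,1],
  xyz=[
    [-4,-3,0],
    [-8,-5,0],
    [-8,-5,0],
    [-8,-5,0],
    [-8,-5,0],
    [-8,-5,0],
    [-8,-5,0],
    [-8,-5,0],
  ],
  turn=[-0.14,-0.28,-0.42,-0.53,-0.6,-0.62,-0.62,-0.62],
)

```text
clock: 20.5
tool_pos: [416.5, -74.7, 200.1]
tool_rot: [0.0, 1.0, 0.026, 0.0]
wrist_force: [-0.2, 0.1, -1.8]
opening: 88.0
grip_force: 50.0
```

```bash
python3 - <<'E'
from h import *
s=state();print(s['clock'],s['tool_pos'],s['tool_rot'],s['wrist_force'],s['grip_force'],s['q'])
w,x,y,zz=s['tool_rot'];print('tool y yaw',np.degrees(np.arctan2(y*y-x*x,2*x*y)))
sc=save('scene','pics/s8.png');im=save('wrist','pics/w8.png');tp=save('top','pics/t8.png')
print([(np.round(b['xyz']).tolist(),round(b['p'],2)) for n in('scene','wrist') for b in boxes_of('slide',n)])
for t in trace('note_pad','top')[:1]+trace('fountain_pen','top')[:1]+trace('fountain_pen','scene')[:1]:
  v,u=np.nonzero(t['region']);print(t['p'],u.mean(),v.mean())
a=cv2.resize(im[120:330,140:420,::-1],(400,300));b=cv2.resize(sc[150:300,180:380,::-1],(400,300),interpolation=cv2.INTER_CUBIC)
cv2.imwrite('pics/z8.png',np.hstack([a,b]))
E
```

```text
20.5 [416.47659631 -74.71403669 200.0864457 ] [3.13587592e-05 9.99664268e-01 2.59102748e-02 8.86454668e-05] [-0.22002989  0.14412823 -1.81752257] 49.99954283237457 [-2.98806411e-01 -3.60515013e-01  1.97539667e+00 -2.87929829e-06
  1.52652296e+00  1.22016369e+00]
tool y yaw -87.03056889146539
[([439.0, -84.0, 178.0], 0.56), ([435.0, -80.0, 187.0], 0.97)]
0.55 280.22222222222223 237.1904761904762
```

View pics/z8.png

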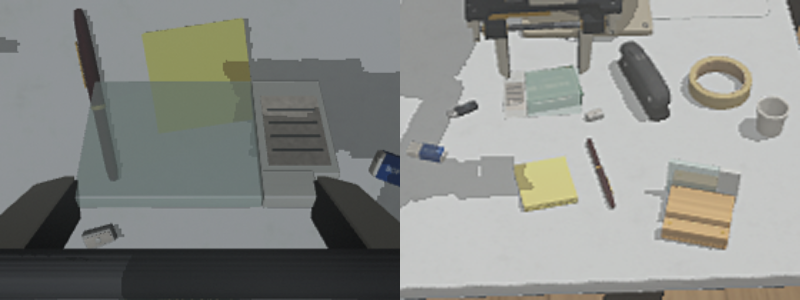

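```bash
python3 -c "
from station import *
print(job_done())"
```

```text
the job is handed in; nothing more can be done
None
```

I laid the pen down and let it go beside the left-hand side of the pad. The arm is holding the notched slide about 18 cm over the pad, label towards you, tipped about 45°, notched edge up and frosted end to your left; the job is handed in, but I have not seen the verdict.

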